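Put the mixed-up seasonings back on their own coasters

ROBOT

A 6-joint arm with a two-finger parallel gripper is mounted at the origin on a cart in front of the work surface, level with it; the furniture and walls round the work are solid. World frame = base frame: x ahead of the robot, y to its left, z up, the work surface at z = 0. Lengths are in m, angles in rad, forces in N, time in s.
With the tool pointing down it reaches from about 0.25 to 0.775 m from the base axis. Payload 4 kg.
Tool frame: the origin (TCP) lies between the finger pads; the fingertips stand 14 mm ahead of it and the grasp point (between the pads) lies 5 mm behind it; z points along the fingers, y is the line along which they close (so a half turn about z gives the same grasp; the last joint's range is limited). The gripper opens to 94 mm and grips with 3 to 60 N. Pads are 16 mm wide; open, the fingers measure 119 mm over their backs; the gripper's body (75 mm by 177 mm) begins 78 mm behind the grasp point.
Start: joints at [1.213, 0.087, 1.371, -0, 1.684, -0.103], TCP at [0.139, 0.532, 0.22] pointing down, gripper open.
Joint ranges: [-3.1, 3.1], [-0.76, 2.03], [0.27, 2.55], [-1.08, 4.22], [0.17, 2.65], [-2.57, 2.57]. Speed limits (rad/s): [2.79, 2.79, 3.14, 3.14, 3.14, 3.14].

INTERFACE

Orientations are given as [roll, pitch, yaw] about the fixed x, y, z axes, in that order (R = Rz(yaw) Ry(pitch) Rx(roll)).
In Python, from bench import robot, snapshot gives the robot as it stands.
- The arm moves only by the tool carry_out, never from a script. Its argument "motion" is text: rows parted by semicolons, each of 4 numbers parted by spaces: the shift along the tool's x, y, z each as a share of 0.15 m, from -1 to 1, then the turn about the tool's z as a share of 180 degrees, from -1 to 1. A call has exactly 8 rows; each row is the pose to reach, as a shift and turn from the pose commanded when the call began, along the tool's axes at that moment, turning the shorter way round; what a row does not reach only later rows make up. A row lasts 1/10 s, in which the tool goes at most 50 mm and 8.59 degrees, less where a joint would pass 70% of its speed; a pose out of reach is approached as far as the arm can. A call with a number of a shift or a turn outside -1 to 1 is refused whole. A call with a gripper value outside its range is refused whole. "grip" is the opening, from -1 (shut) to 1 (fully open), set as the call begins (left out, the last holds). The fingers move at their own pace and stop on an object; the grip force is fixed at half the most. Time passes only in rows, so rows that repeat a pose let the fingers close, or fill a call up. It gives the time, the measured TCP pose, the force, the opening and the grip force at its end, in the units of the state.
- robot.get_obs(): the state, without advancing time (a new reading comes with each control period).
- snapshot(name): name is "scene" or "top" or "wrist"; returns a dict with "image" (384x512x3 uint8, red, green, blue), "fx", "fy", "cx", "cy" (pixels), "pose" (4x4, takes a point from camera to world coordinates); the wrist camera has in their place "hand_eye" (4x4, takes a point from camera to tool coordinates, whose origin is the TCP and whose axes are the flange's). Camera axes: x right, y up, looking along -z (the intrinsics and any distortion apply to the point x, -y, -z); pixel columns grow to the right and rows downward; lengths in m; the calibration is good to about 2 mm. A picture is of the moment at which its call begins: read the wrist's pose just before it. There is no depth.
- robot.close_job(): hands the job in; it is judged then, once.
The state is a dict: "time": time; "joint_positions": joint angles; "qvel": joint speeds; "joint_torque": joint torques, N m; "tool_pos": TCP position; "ee_rot": TCP orientation; "wrist_force": force on the tool from outside, world axes, zero at the start; "wrist_torque": the same for the moment, N m; "width": finger opening in m; "finger_force": force on a finger pad.
Only numpy, scipy, OpenCV 4.12 (cv2) and the standard library are available. Lean on these libraries where they do the work, as an engineer would, in place of code of your own. Each camera call takes 0.05 s, during which the arm holds its last target. There are 200 camera calls.

TASK

The seasonings have been put back on each other's coasters: swap them round until each stands upright in the middle of its own coaster, the pepper mill on the round one, the wide lidded jar on the square one, the spice jar on the triangular one and the dropper bottle on the oblong one. The empty marble slab is free for parking a thing on the way. Let none of them topple, and leave the drinking glass that stands in their midst where it is.

Things in the scene. Friction and masses are not known exactly. Their poses are not given: they have to be found in the camera images.
- pepper_mill: turned dark brown wooden pepper mill, round, 170 mm tall: body 58 mm wide up to 122 mm, a round head 49 mm wide from 123 to 159 mm (a good place to grip, at about 140 mm), then a 12 mm wide metal knob. Loose, about 0.18 kg. Origin: centre of its underside; z up its axis. It starts upright on the triangular or the oblong coaster; belongs on the round one.
- honey_jar: wide faceted glass jar with pale contents, dark label and whitish screw lid, 56 mm (its x) by 62 mm (its y) in section, 99 mm tall, the lid fixed; the glass reaches up to 88 mm; grip it high, at about 75 mm (lower, the lid may meet the inside of a gripper). Loose, about 0.44 kg. Origin: centre of its underside; z up. It starts upright on the triangular or the oblong coaster; belongs on the square one.
- spice_jar: slim round spice jar with a dark brown screw cap (fixed), 41 mm in diameter all the way up, 105 mm tall; grip it at about 75 mm. Loose, about 0.11 kg. Origin: centre of its underside; z up. It starts upright on the round or the square coaster; belongs on the triangular one.
- dropper_bottle: small brown round bottle with a black dropper top, the smallest of the four: 33 mm in diameter up to 70 mm, then a collar and a 12 mm wide dropper bulb to 102 mm; grip the body at about 55 mm. Loose, about 0.07 kg. Origin: centre of its underside; z up. It starts upright on the round or the square coaster; belongs on the oblong one.
- coaster_round: round coaster of pale wood, 104 mm across, 10 mm thick. Fixed to the worktop. Origin: centre of its underside; its top is 10 mm above the origin, level.
- coaster_square: square coaster of pale wood, 98 x 98 mm, 10 mm thick. Fixed to the worktop. Origin: centre of its underside; its top is 10 mm above the origin, level.
- coaster_triangle: triangular coaster of pale wood with rounded corners, three equal sides about 145 mm long, 44 mm from the centre to each side, 10 mm thick. Fixed to the worktop. Origin: centre of its underside; its top is 10 mm above the origin, level.
- coaster_oblong: oblong (rectangular) coaster of pale wood, 150 x 80 mm, long side along its x, 10 mm thick. Fixed to the worktop. Origin: centre of its underside; its top is 10 mm above the origin, level.
- slab: square slab of white marble, 150 x 150 mm, 12 mm thick, empty at the start: the free spot for parking one thing. Fixed to the worktop. Origin: centre of its underside; its level top is 12 mm above the origin.
- tumbler: clear drinking glass, 79 mm across, 90 mm tall, standing upright in the midst of the coasters; loose, not to be moved. Origin: centre of its underside; z up. (Another, farther to the robot's right, is mere clutter.)
Not all that is in view belongs to the job. Leave any pink look-alike of the honey_jar alone.

How it is judged:
At the end, for the whole second after the job is handed in: Each seasoning stands on its own coaster (mill round, wide jar square, spice jar triangular, dropper bottle oblong), centre within 15 mm of the coaster's, underside 4 to 16 mm above the worktop, tilt under 0.1 rad, at rest; the glass is upright within 30 mm of its start (horizontal distance between pepper_mill and coaster_round below 0.015 m and height (world z) of pepper_mill between 0.004 and 0.016 m and angle between each of pepper_mill, honey_jar, spice_jar, dropper_bottle, tumbler's own z axis and vertical below 0.1 rad and linear speed of each of pepper_mill, honey_jar, spice_jar, dropper_bottle below 0.02 m/s and angular speed of each of pepper_mill, honey_jar, spice_jar, dropper_bottle below 0.2 rad/s and horizontal distance between honey_jar and coaster_square below 0.015 m and height (world z) of honey_jar between 0.004 and 0.016 m and horizontal distance between spice_jar and coaster_triangle below 0.015 m and height (world z) of spice_jar between 0.004 and 0.016 m and horizontal distance between dropper_bottle and coaster_oblong below 0.015 m and height (world z) of dropper_bottle between 0.004 and 0.016 m and distance of tumbler from where it was at the start of the episode below 0.03 m); the robot touches nothing.
It fails at once if the drinking glass is knocked over or moved by more than 30 mm (distance of tumbler from where it was at the start of the episode above 0.03 m or angle between tumbler's own z axis and vertical above 0.5 rad).
It fails at once if a seasoning topples (leans more than 0.7 rad) (angle between any of pepper_mill, honey_jar, spice_jar, dropper_bottle's own z axis and vertical above 0.7 rad).
It also fails if it takes over 128 s, if anything falls off the work surface, if the arm or the gripper's body presses on something with over 40 N, if the wrist force passes 120 N, or if a joint passes its speed limit or range.

## Working session

There is one attempt and no reset: what is moved stays moved. The work goes in short steps, Python scripts to look and compute and a tool call to move; the robot and the scene stay as the last step left them, time stands still between calls to the robot, and variables do not carry over. Pictures are saved under pics/ and viewed, at most 17 in all, crops included, and the job is handed in when it is done.

Besides the shell and the picture viewer there is one more tool, called after "Call:" by a JSON object that holds its "op" and its "data". carry_out: Moves the arm, as the interface text tells. Shift numbers are shares of 0.15 m and turn numbers shares of 180 degrees, none past 1 either way. Its arguments: {"type":"object","properties":{"motion":{"type":"string"},"grip":{"type":"number"}},"required":["motion"]}

```bash
mkdir -p pics; ls
python3 - <<'E'
from bench import robot, snapshot
import cv2
o=robot.get_obs(); print(o)
for n in ("scene","top"):
    s=snapshot(n); cv2.imwrite(f"pics/{n}0.png",cv2.resize(s["image"][:,:,::-1],(800,600),interpolation=cv2.INTER_CUBIC))
    print(n,{k:v for k,v in s.items() if k!="image"})
E
```

```text
pics
{'time': 0.0, 'joint_positions': array([ 1.21289002e+00,  8.79380129e-02,  1.37224817e+00, -1.55334988e-05,
        1.68360123e+00, -1.03072081e-01]), 'qvel': array([-0.00188228, -0.000261  ,  0.00041117, -0.00096846,  0.0026888 ,
        0.00047144]), 'joint_torque': array([-2.38135844e-04, -3.40187931e+01, -3.02424824e+01,  7.18730595e-02,
        3.30439000e-02, -1.31633942e-04]), 'tool_pos': array([0.13845765, 0.53174787, 0.21831653]), 'ee_rot': array([-3.13940796e+00, -2.10460811e-04,  2.88675646e+00]), 'wrist_force': array([ 1.43437366, -0.10442674, -0.07733998]), 'wrist_torque': array([ 0.06460541,  0.01483442, -0.02628385]), 'finger_force': 0.0, 'width': 0.09351676482814321}
scene {'fx': 363.32255896207676, 'fy': 363.32255896207676, 'cx': 254.27967022703967, 'cy': 187.2616934996486, 'pose': array([[ 0.7048575 ,  0.52098174, -0.48140828,  0.06340547],
       [-0.70931259,  0.52452605, -0.47090134, -0.43098044],
       [ 0.00718018,  0.67338729,  0.73925503,  0.78975037],
       [ 0.        ,  0.        ,  0.        ,  1.        ]])}
top {'fx': 436.11899925653927, 'fy': 436.11899925653927, 'cx': 253.11570845010345, 'cy': 189.31517249116152, 'pose': array([[ 0.02017507,  0.99210173, -0.12380275,  0.39006156],
       [-0.9997518 ,  0.02118936,  0.00688141,  0.06625881],
       [ 0.00945036,  0.12363318,  0.99228299,  1.23626605],
       [ 0.        ,  0.        ,  0.        ,  1.        ]])}
```

View pics/top0.png

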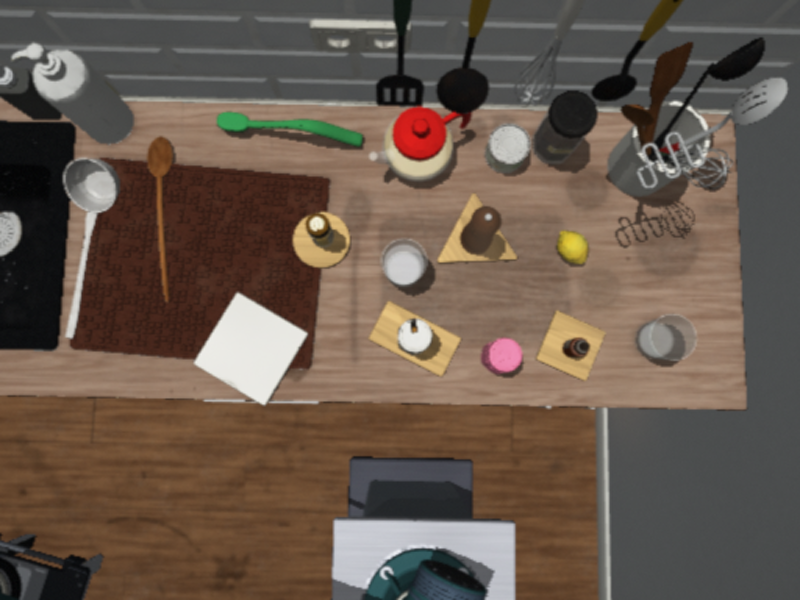

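View pics/scene0.png

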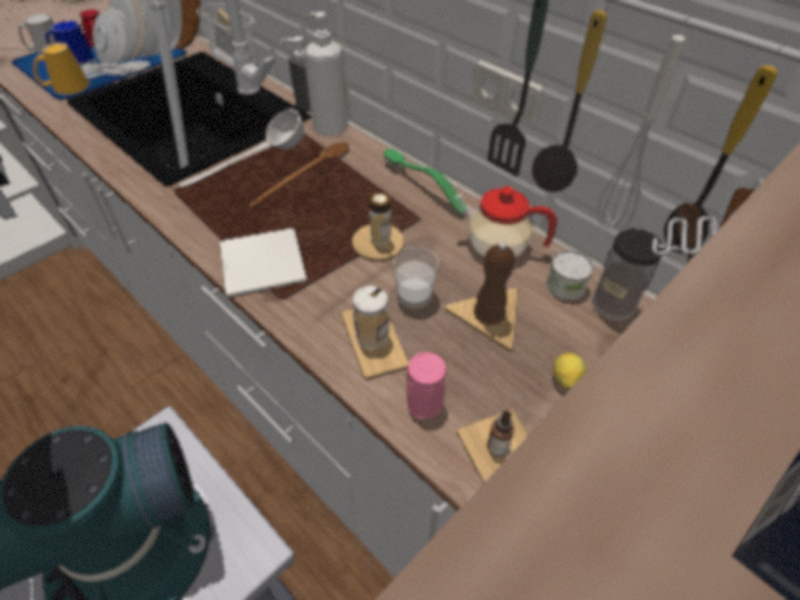

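The top view shows the layout. The spice jar (319,228) stands on the round coaster (321,239) and the mill (485,230) on the triangle (475,240). The white-lidded honey jar (414,336) is on the oblong, and the dropper bottle (577,348) is on the square. The glass is at (405,265) and the slab at (251,348).

There are two candidates for the honey jar: the white-lidded jar at (414,336) and the pink one at (505,356). The description says whitish lid and standing on the oblong, so the white one is meant. I'll confirm it in a crop.

```bash
cat > h.py <<'E'
import numpy as np, cv2
from bench import robot, snapshot
def ray(s,uv,z,pose=None):
    P=s["pose"] if pose is None else pose
    d=P[:3,:3]@np.array([(uv[0]-s["cx"])/s["fx"],-(uv[1]-s["cy"])/s["fy"],-1])
    c=P[:3,3]; return c+d*(z-c[2])/d[2]
def proj(s,p,pose=None):
    P=s["pose"] if pose is None else pose
    q=P[:3,:3].T@(np.asarray(p)-P[:3,3]); return np.array([s["cx"]-s["fx"]*q[0]/q[2],s["cy"]+s["fy"]*q[1]/q[2]])
E
python3 - <<'E'
from h import *
s=snapshot("top"); im=s["image"][:,:,::-1]
x0,y0=185,115
c=im[y0:y0+140,x0:x0+210]; c=cv2.resize(c,(798,532),interpolation=cv2.INTER_CUBIC)
cv2.imwrite("pics/crop1.png",c)
f=lambda p:((p[0]+.5)/1.5625-.5,(p[1]+.5)/1.5625-.5)
R=lambda p,z:ray(s,f(p),z)[:2].round(3)
for n,ps in dict(square=[(557,312),(606,327),(587,379),(537,361)],tri=[(474,195),(516,260),(438,265)],obl=[(389,303),(460,340),(444,375),(370,338)],slab=[(239,293),(307,333),(265,404),(195,362)],rnd=[(292,240),(350,240),(321,212),(321,267)]).items():
    w=np.array([R(p,.01) for p in ps]); print(n,w.mean(0),w.tolist())
for n,p,z in [("mill",(488,214),.17),("spice",(319,224),.115),("honey lid",(414,333),.109),("drop",(579,347),.1),("tumb rim",(405,264),.09)]: print(n,R(p,z))
E
```

```text
square [ 0.46175 -0.26125] [[0.52, -0.235], [0.495, -0.324], [0.401, -0.288], [0.431, -0.198]]
tri [ 0.65033333 -0.08733333] [[0.735, -0.083], [0.614, -0.161], [0.602, -0.018]]
obl [0.46625 0.02075] [[0.53, 0.07], [0.466, -0.059], [0.403, -0.031], [0.466, 0.103]]
slab [0.4445 0.3145] [[0.543, 0.342], [0.473, 0.216], [0.345, 0.286], [0.417, 0.414]]
rnd [0.64425 0.19675] [[0.642, 0.25], [0.645, 0.144], [0.696, 0.198], [0.594, 0.195]]
mill [ 0.659 -0.086]
spice [0.649 0.19 ]
honey lid [0.47  0.027]
drop [ 0.453 -0.249]
tumb rim [0.589 0.044]
```

View pics/crop1.png

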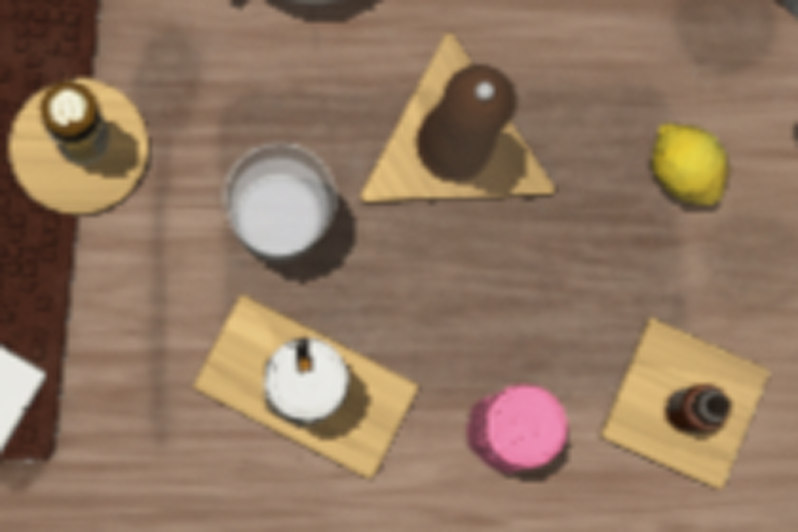

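The crop confirms it. The honey jar is the white-lidded jar on the oblong, lid centre (307,379). The pink look-alike at (520,428) stands on bare worktop and stays untouched. Next I'll refine the positions from the crop and start moving.

Run:
```python
from h import *
s=snapshot("top")
f=lambda p:((p[0]+.5)/3.8-.5+185,(p[1]+.5)/3.8-.5+115)
R=lambda p,z:ray(s,f(p),z)[:2].round(4)
for n,ps in dict(square=[(651,319),(769,373),(721,488),(602,437)],tri=[(450,34),(554,190),(364,200)],obl=[(240,296),(418,387),(373,478),(194,384)],rnd=[(9,146),(150,146),(79,78),(79,214)]).items():
    w=np.array([R(p,.01) for p in ps]); print(n,w.mean(0),w.tolist())
for n,p,z in [("mill",(485,91),.18),("spice",(70,108),.115),("honey lid",(307,380),.109),("drop",(713,405),.112),("tumb rim",(281,199),.09),("pink",(524,424),.1)]: print(n,R(p,z))
```

```text
square [ 0.4601   -0.259225] [[0.5228, -0.234], [0.4844, -0.3215], [0.3988, -0.2845], [0.4344, -0.1969]]
tri [ 0.65486667 -0.0878    ] [[0.7376, -0.0827], [0.6189, -0.1618], [0.6081, -0.0189]]
obl [0.467575 0.022275] [[0.5336, 0.0726], [0.4685, -0.0606], [0.4009, -0.0281], [0.4673, 0.1052]]
rnd [0.644775 0.196075] [[0.6435, 0.2489], [0.6458, 0.1429], [0.697, 0.198], [0.5928, 0.1945]]
mill [ 0.6517 -0.0852]
spice [0.6494 0.1922]
honey lid [0.4654 0.0253]
drop [ 0.454  -0.2507]
tumb rim [0.5933 0.045 ]
pink [ 0.439  -0.1242]
```

Call:
{"op": "carry_out", "data": {"motion": "-0.2 0 0 -0.04; -0.4 0 0 -0.081; -0.7 0 0 -0.081; -1 0 0 -0.081; -1 0 0 -0.081; -1 0 0 -0.081; -1 0 0 -0.081; -1 0 0 -0.081", "grip": 1}}

```text
time: 1.0
tool_pos: [0.2824, 0.4949, 0.2196]
ee_rot: [3.141, -0.0, -3.14]
wrist_force: [-0.6, -0.7, -0.6]
width: 0.0943
finger_force: 0.0
```

Call:
{"op": "carry_out", "data": {"motion": "-0.2 -0.2 0 0; -0.4 -0.4 0 0; -0.6 -0.6 0 0; -0.8 -0.8 0 0; -1 -1 0 0; -1 -1 0 0; -1 -1 0 0; -1 -1 0 0"}}

```text
time: 1.8
tool_pos: [0.4325, 0.3456, 0.2196]
ee_rot: [3.141, -0.0, -3.14]
wrist_force: [0.3, 0.8, 0.0]
width: 0.0942
finger_force: 0.0
```

Call:
{"op": "carry_out", "data": {"motion": "-0.2 -0.2 0 0; -0.4 -0.4 0 0; -0.6 -0.6 0 0; -0.8 -0.8 0 0; -1 -1 0 0; -1 -1 0 0; -1 -1 0 0; -1 -1 0 0"}}

```text
time: 2.6
tool_pos: [0.5826, 0.1963, 0.2196]
ee_rot: [3.141, -0.0, -3.139]
wrist_force: [-0.4, 0.4, 0.7]
width: 0.0937
finger_force: 0.0
```

```bash
cat >> h.py <<'E'
from scipy.spatial.transform import Rotation
def wrist(name):
    o=robot.get_obs(); T=np.eye(4); T[:3,:3]=Rotation.from_euler("xyz",o["ee_rot"]).as_matrix(); T[:3,3]=o["tool_pos"]
    s=snapshot("wrist"); s["pose"]=T@s["hand_eye"]
    cv2.imwrite(f"pics/{name}.png",cv2.resize(s["image"][:,:,::-1],(800,600),interpolation=cv2.INTER_CUBIC))
    np.savez(f"pics/{name}.npz",**s); print(o["tool_pos"].round(4)); return s
def load(name): return dict(np.load(f"pics/{name}.npz"))
def W(s,p,z): return ray(s,((p[0]+.5)/1.5625-.5,(p[1]+.5)/1.5625-.5),z).round(4)
E
python3 -c "
from h import *
s=wrist('w1')
print(s['hand_eye'].round(3))
for p in [(.6494,.1922,.115),(.645,.196,.01),(.593,.045,.09),(.6517,-.0852,.18)]: print((proj(s,p)*1.5625).round())"
```

```text
[0.5826 0.1963 0.2196]
[[ 0.001  0.97   0.242  0.072]
 [ 1.    -0.001  0.001  0.   ]
 [ 0.001  0.242 -0.97  -0.166]
 [ 0.     0.     0.     1.   ]]
[398. 433.]
[405. 361.]
[140. 321.]
[-244.  506.]
```

View pics/w1.png

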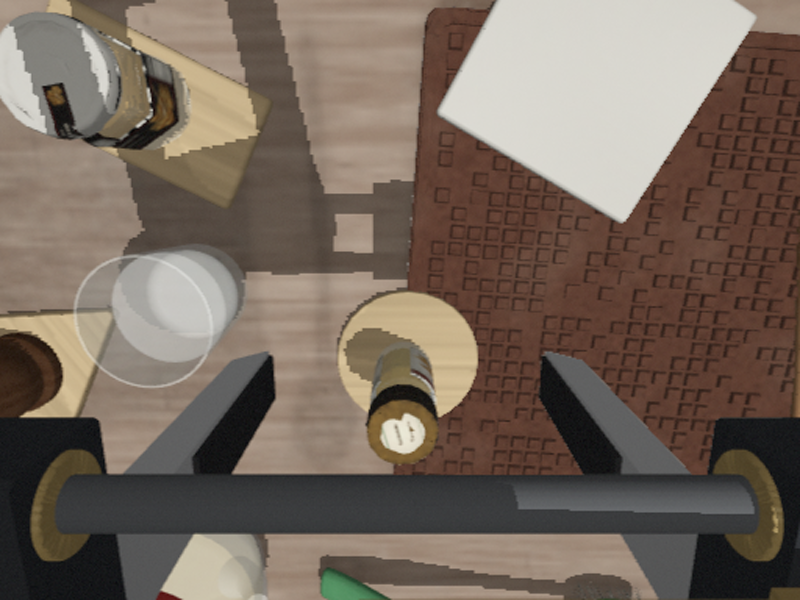

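The wrist view shows the spice cap centred at (403,432), the round coaster at (408,358), and the glass rim at (144,320).

```bash
python3 -c "
from h import *
s=load('w1')
print('spice',W(s,(403,432),.115),'round',W(s,(408,358),.01),'tumbler',W(s,(144,320),.09),'slab corners',W(s,(438,113),.012),W(s,(624,222),.012),W(s,(755,16),.012))"
```

```text
spice [0.6488 0.1947 0.115 ] round [0.6427 0.1976 0.01  ] tumbler [0.5923 0.047  0.09  ] slab corners [0.4723 0.2166 0.012 ] [0.5428 0.3458 0.012 ] [0.4138 0.4154 0.012 ]
```

Call:
{"op": "carry_out", "data": {"motion": "-0.2 0 0 0; -0.44 -0.01 0 0; -0.44 -0.01 0.1 0; -0.44 -0.01 0.35 0; -0.44 -0.01 0.6 0; -0.44 -0.01 0.8 0; -0.44 -0.01 0.93 0; -0.44 -0.01 0.93 0"}}

```text
time: 3.45
tool_pos: [0.6454, 0.1937, 0.0753]
ee_rot: [-3.14, -0.009, -3.14]
wrist_force: [-0.4, 0.1, 0.3]
width: 0.0941
finger_force: 0.0
```

Call:
{"op": "carry_out", "data": {"motion": "0 0 0 0; 0 0 0 0; 0 0 0 0; 0 0 0 0; 0 0 0 0; 0 0 0 0; 0 0 0 0; 0 0 0 0", "grip": -0.5}}

```text
time: 4.25
tool_pos: [0.6497, 0.1929, 0.08]
ee_rot: [3.141, 0.0, 3.141]
wrist_force: [-0.1, 0.4, -0.5]
width: 0.0404
finger_force: 29.9
```

Call:
{"op": "carry_out", "data": {"motion": "0 0 -0.15 0; 0 0 -0.35 0; 0.1 0 -0.5 0; 0.25 0.1 -0.5 0; 0.45 0.2 -0.5 0; 0.65 0.35 -0.5 0; 0.85 0.5 -0.5 0; 1 0.6 -0.5 0"}}

```text
time: 5.05
tool_pos: [0.4976, 0.2839, 0.1546]
ee_rot: [3.141, -0.001, -3.141]
wrist_force: [0.7, 1.0, -1.2]
width: 0.0407
finger_force: 29.9
```

Call:
{"op": "carry_out", "data": {"motion": "0.15 0.1 0 0; 0.3 0.17 0 0; 0.38 0.22 0.05 0; 0.38 0.22 0.2 0; 0.38 0.22 0.35 0; 0.38 0.22 0.44 0; 0.38 0.22 0.48 0; 0.38 0.22 0.48 0"}}

```text
time: 5.85
tool_pos: [0.4429, 0.3157, 0.0827]
ee_rot: [-3.141, -0.0, 3.141]
wrist_force: [-0.1, 0.5, -1.3]
width: 0.0405
finger_force: 30.0
```

Call:
{"op": "carry_out", "data": {"motion": "0 0 0 0; 0 0 0 0; 0 0 0 0; 0 0 0 0; 0 0 0 0; 0 0 0 0; 0 0 0 0; 0 0 0 0"}}

```text
time: 6.65
tool_pos: [0.4427, 0.3159, 0.083]
ee_rot: [3.142, 0.0, 3.141]
wrist_force: [0.3, -0.1, 0.3]
width: 0.0406
finger_force: 30.0
```

Call:
{"op": "carry_out", "data": {"motion": "0 0 0 0; 0 0 0 0; 0 0 0 0; 0 0 0 0; 0 0 0 0; 0 0 -0.1 0; 0 0 -0.3 0; 0 0 -0.5 0", "grip": 1}}

```text
time: 7.45
tool_pos: [0.4425, 0.3158, 0.1594]
ee_rot: [-3.141, -0.001, 3.141]
wrist_force: [0.7, -0.0, 0.1]
width: 0.0936
finger_force: 0.0
```

Call:
{"op": "carry_out", "data": {"motion": "0 0 -0.3 0; -0.15 -0.1 -0.52 0; -0.3 -0.3 -0.52 0; -0.5 -0.5 -0.52 0; -0.6 -0.7 -0.52 0; -0.7 -0.9 -0.52 0; -0.7 -1 -0.52 0; -0.7 -1 -0.52 0"}}

```text
time: 8.25
tool_pos: [0.5477, 0.1644, 0.2369]
ee_rot: [3.141, 0.001, 3.138]
wrist_force: [-0.2, 0.0, -1.0]
width: 0.0937
finger_force: 0.0
```

Call:
{"op": "carry_out", "data": {"motion": "-0.1 -0.2 0 0; -0.2 -0.4 0 0; -0.2 -0.6 0 0; -0.2 -0.8 0 0; -0.2 -1 0 0; -0.2 -1 0 0; -0.2 -1 0 0; -0.2 -1 0 0"}}

```text
time: 9.05
tool_pos: [0.5775, 0.0178, 0.2363]
ee_rot: [3.141, 0.0, -3.14]
wrist_force: [0.0, 0.5, -0.3]
width: 0.094
finger_force: 0.0
```

```bash
python3 -c "
from h import *
s=wrist('w2')
for p in [(.6517,-.0852,.18),(.6549,-.0878,.01)]: print((proj(s,p)*1.5625).round())"
```

```text
[0.5775 0.0178 0.2363]
[185. 495.]
[270. 371.]
```

View pics/w2.png

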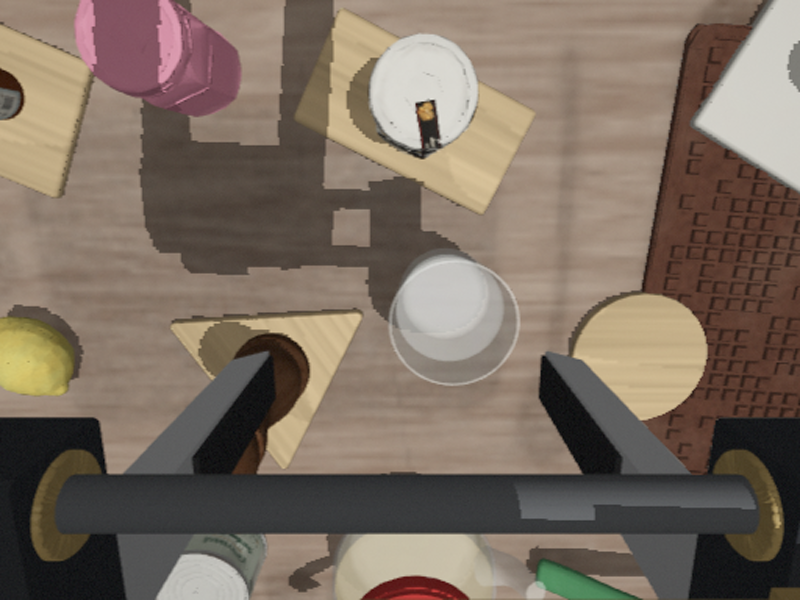

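The wrist view shows the round coaster centre at (641,356) and the triangle corners at (172,322), (362,312) and (284,467). The oblong corners are at (340,10), (535,113), (483,213) and (296,118). The lid of the honey jar is at (424,92). The mill's head is hidden behind the crossbar.

```bash
python3 -c "
from h import *
s=load('w2')
print('round',W(s,(641,356),.01))
t=np.array([W(s,p,.01) for p in [(172,322),(362,312),(284,467)]]);print('tri',t.mean(0))
t=np.array([W(s,p,.01) for p in [(340,10),(535,113),(483,213),(296,118)]]);print('obl',t.mean(0),t.tolist())
print('honey',W(s,(424,92),.109),'tumb',W(s,(454,320),.09))"
```

```text
round [0.6415 0.1982 0.01  ]
tri [ 0.6533     -0.08536667  0.01      ]
obl [0.467275 0.023325 0.01    ] [[0.4014, -0.0266, 0.01], [0.4653, 0.106, 0.01], [0.5334, 0.0727, 0.01], [0.469, -0.0588, 0.01]]
honey [0.4655 0.0265 0.109 ] tumb [0.5913 0.0464 0.09  ]
```

Call:
{"op": "carry_out", "data": {"motion": "-0.1 -0.2 0 0; -0.2 -0.4 0 0; -0.3 -0.55 0 0; -0.4 -0.64 0 0; -0.49 -0.69 0 0; -0.49 -0.69 0.1 0; -0.49 -0.69 0.2 0; -0.49 -0.69 0.2 0"}}

```text
time: 9.9
tool_pos: [0.649, -0.086, 0.2015]
ee_rot: [3.139, -0.007, -3.14]
wrist_force: [-1.5, -0.6, -0.3]
width: 0.0938
finger_force: 0.0
```

```bash
python3 -c "
from h import *
s=wrist('w3')
t=snapshot('top')
c=t['image'][105:195,260:360,::-1]; cv2.imwrite('pics/c3.png',cv2.resize(c,(400,360),interpolation=cv2.INTER_CUBIC))
a=cv2.imread('pics/w3.png'); b=np.zeros((600,400,3),np.uint8); b[:360]=cv2.imread('pics/c3.png'); b[360:]=0
cv2.imwrite('pics/m3.png',np.hstack([a[:,200:600],b]))"
```

```text
[ 0.649  -0.086   0.2015]
```

View pics/m3.png

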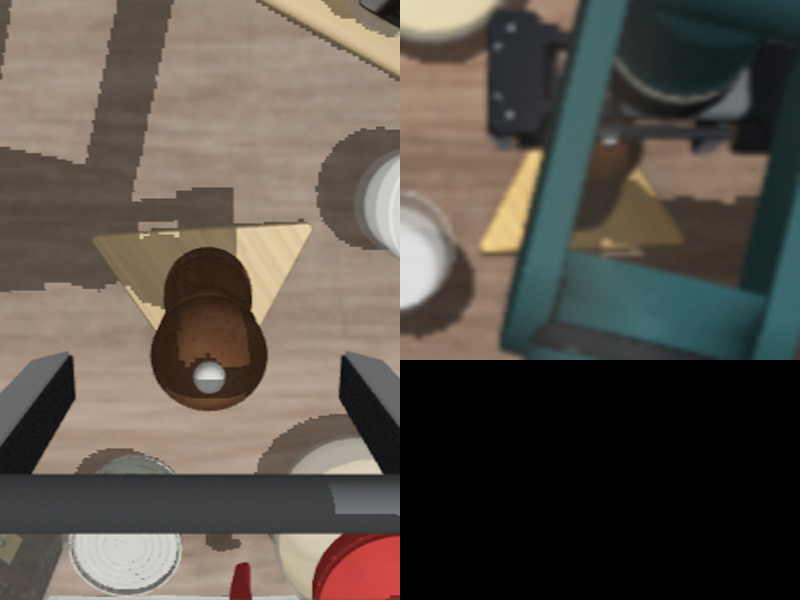

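The wrist crop shows the mill's knob at (209,376), which is (409,376) in the full picture. It lies centred between the fingers.

```bash
python3 -c "
from h import *
s=load('w3'); print(W(s,(409,376),.178),W(s,(409,357),.15), robot.get_obs()['tool_pos'])"
```

```text
[ 0.6507 -0.0849  0.178 ] [ 0.6527 -0.0847  0.15  ] [ 0.6500713  -0.08653258  0.20473299]
```

Call:
{"op": "carry_out", "data": {"motion": "-0.01 0.01 0.1 0; -0.01 0.01 0.2 0; -0.01 0.01 0.3 0; -0.01 0.01 0.38 0; -0.01 0.01 0.41 0; -0.01 0.01 0.41 0; -0.01 0.01 0.41 0; -0.01 0.01 0.41 0"}}

```text
time: 10.8
tool_pos: [0.6532, -0.0863, 0.1456]
ee_rot: [-3.141, 0.002, 3.141]
wrist_force: [0.3, 1.4, -0.7]
width: 0.0941
finger_force: 0.0
```

Call:
{"op": "carry_out", "data": {"motion": "0 0 0 0; 0 0 0 0; 0 0 0 0; 0 0 0 0; 0 0 0 0; 0 0 0 0; 0 0 0 0; 0 0 0 0", "grip": -0.3}}

```text
time: 11.6
tool_pos: [0.6526, -0.086, 0.1444]
ee_rot: [3.141, -0.0, 3.141]
wrist_force: [1.0, 0.1, -0.5]
width: 0.0474
finger_force: 30.0
```

Call:
{"op": "carry_out", "data": {"motion": "0 0 -0.1 0; 0 0 -0.2 0; 0 0 -0.3 0; 0 0 -0.4 0; 0 0 -0.5 0; 0 0 -0.6 0; 0 0 -0.7 0; 0 0 -0.7 0"}}

```text
time: 12.4
tool_pos: [0.6537, -0.0864, 0.2533]
ee_rot: [-3.14, 0.006, 3.141]
wrist_force: [-0.7, 0.6, -0.8]
width: 0.0473
finger_force: 30.0
```

Call:
{"op": "carry_out", "data": {"motion": "0 0.05 0 0; 0.02 0.15 0 0; 0.03 0.3 0 0; 0.04 0.45 0 0; 0.05 0.6 0 0; 0.06 0.75 0 0; 0.06 0.9 0 0; 0.06 1 0 0"}}

```text
time: 13.2
tool_pos: [0.6426, 0.0667, 0.2482]
ee_rot: [3.141, -0.002, -3.14]
wrist_force: [-0.1, 1.0, -1.2]
width: 0.0471
finger_force: 30.0
```

Call:
{"op": "carry_out", "data": {"motion": "0 0.15 0 0; 0 0.3 0 0; 0.01 0.45 0 0; 0.01 0.6 0 0; 0.01 0.75 0 0; 0.01 0.85 0 0; 0.01 0.892 0 0; 0.01 0.892 0 0"}}

```text
time: 14.0
tool_pos: [0.6419, 0.1983, 0.249]
ee_rot: [-3.141, -0.001, -3.141]
wrist_force: [1.3, -0.6, -0.7]
width: 0.0472
finger_force: 30.0
```

Call:
{"op": "carry_out", "data": {"motion": "0 0 0.1 0; 0 0 0.25 0; 0 0 0.4 0; 0 0 0.5 0; 0 0 0.58 0; 0 0 0.64 0; 0 0 0.66 0; 0 0 0.66 0"}}

```text
time: 14.8
tool_pos: [0.6423, 0.1976, 0.1505]
ee_rot: [3.142, 0.0, 3.141]
wrist_force: [0.4, -0.3, -1.9]
width: 0.047
finger_force: 30.0
```

```bash
python3 -c "
from h import *
s=wrist('w4')
for p in [(.6425,.1975,.01)]: print((proj(s,p)*1.5625).round())"
```

```text
[0.6423 0.1976 0.1505]
[406. 300.]
```

View pics/w4.png

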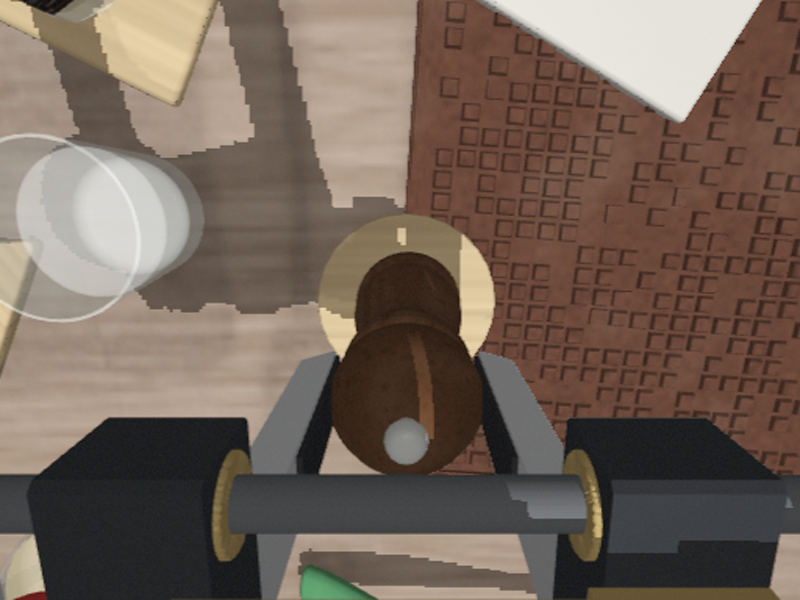

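The mill hangs upright, centred over the round coaster (base about (408,300), coaster centre (407,300)). I'll lower it, release and retreat.

Call:
{"op": "carry_out", "data": {"motion": "0 0 0.015 0; 0 0 0.03 0; 0 0 0.038 0; 0 0 0.038 0; 0 0 0.038 0; 0 0 0.038 0; 0 0 0.038 0; 0 0 0.038 0"}}

```text
time: 15.65
tool_pos: [0.6422, 0.1976, 0.1449]
ee_rot: [3.141, 0.0, 3.141]
wrist_force: [-0.5, 0.7, -1.0]
width: 0.0474
finger_force: 30.0
```

Call:
{"op": "carry_out", "data": {"motion": "0 0 0 0; 0 0 0 0; 0 0 0 0; 0 0 0 0; 0 0 0 0; 0 0 -0.1 0; 0 0 -0.3 0; 0 0 -0.6 0", "grip": 1}}

```text
time: 16.45
tool_pos: [0.6409, 0.1973, 0.2333]
ee_rot: [-3.14, -0.006, 3.141]
wrist_force: [1.1, 0.4, 1.5]
width: 0.0938
finger_force: 0.0
```

Call:
{"op": "carry_out", "data": {"motion": "0.1 0 -0.05 0; 0.3 0.1 -0.05 0; 0.5 0.3 -0.05 0; 0.7 0.4 -0.05 0; 0.9 0.5 -0.05 0; 1 0.6 -0.05 0; 1 0.6 -0.05 0; 1 0.6 -0.05 0"}}

```text
time: 17.25
tool_pos: [0.4925, 0.2878, 0.2436]
ee_rot: [3.141, 0.002, -3.141]
wrist_force: [0.1, 0.6, 0.0]
width: 0.094
finger_force: 0.0
```

```bash
python3 -c "
from h import *
s=wrist('w5')
for p in [(.4428,.316,.117),(.6425,.1975,.01),(.6425,.1975,.18)]: print((proj(s,p)*1.5625).round())"
```

```text
[0.4925 0.2878 0.2436]
[459. 215.]
[296. 451.]
[230. 617.]
```

View pics/w5.png

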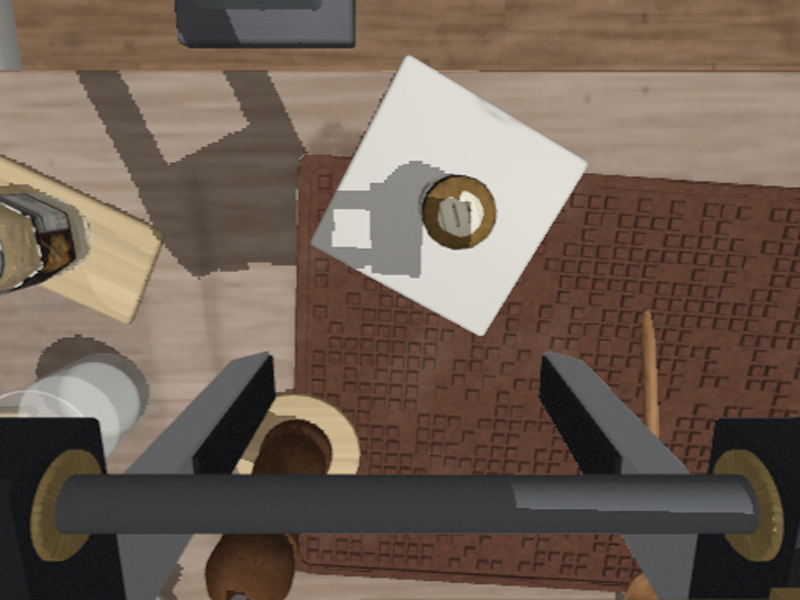

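The mill stands upright on the round coaster. The spice cap is at (460,212), where it was left on the slab.

Call:
{"op": "carry_out", "data": {"motion": "0.15 0.1 0 0; 0.33 0.19 0 0; 0.33 0.19 0.1 0; 0.33 0.19 0.3 0; 0.33 0.19 0.5 0; 0.33 0.19 0.7 0; 0.33 0.19 0.8 0; 0.33 0.19 0.8 0"}}

```text
time: 18.1
tool_pos: [0.442, 0.3145, 0.1189]
ee_rot: [-3.138, -0.005, 3.14]
wrist_force: [-0.3, 0.8, -0.2]
width: 0.0938
finger_force: 0.0
```

Call:
{"op": "carry_out", "data": {"motion": "0 0 0.1 0; 0 0 0.2 0; 0 0 0.26 0; 0 0 0.26 0; 0 0 0.26 0; 0 0 0.26 0; 0 0 0.26 0; 0 0 0.26 0"}}

```text
time: 18.9
tool_pos: [0.443, 0.3164, 0.0839]
ee_rot: [3.141, 0.001, 3.141]
wrist_force: [0.0, -0.1, -0.3]
width: 0.0942
finger_force: 0.0
```

Call:
{"op": "carry_out", "data": {"motion": "0 0 0 0; 0 0 0 0; 0 0 0 0; 0 0 0 0; 0 0 0 0; 0 0 0 0; 0 0 0 0; 0 0 0 0", "grip": -0.5}}

```text
time: 19.7
tool_pos: [0.4428, 0.3162, 0.0833]
ee_rot: [3.142, 0.0, 3.141]
wrist_force: [-0.2, -0.0, 0.3]
width: 0.0406
finger_force: 30.0
```

Call:
{"op": "carry_out", "data": {"motion": "0 0 -0.15 0; 0 0 -0.35 0; 0 0 -0.55 0; 0 0 -0.75 0; 0 -0.05 -0.8 0; 0 -0.15 -0.8 0; 0 -0.28 -0.8 0; 0 -0.4 -0.8 0"}}

```text
time: 20.5
tool_pos: [0.4415, 0.254, 0.2004]
ee_rot: [-3.139, -0.004, 3.141]
wrist_force: [-0.1, -1.5, -1.5]
width: 0.0406
finger_force: 30.0
```

Call:
{"op": "carry_out", "data": {"motion": "0 -0.15 0 0; 0 -0.3 0 0; 0 -0.45 0 0; -0.05 -0.6 0 0; -0.1 -0.75 0 0; -0.15 -0.9 0 0; -0.2 -1 0 0; -0.2 -1 0 0"}}

```text
time: 21.3
tool_pos: [0.4717, 0.1035, 0.2005]
ee_rot: [-3.14, -0.005, 3.137]
wrist_force: [0.5, -0.8, -1.2]
width: 0.0405
finger_force: 30.0
```

Call:
{"op": "carry_out", "data": {"motion": "-0.1 -0.15 0 0; -0.2 -0.3 0 0; -0.3 -0.45 0 0; -0.4 -0.6 0 0; -0.5 -0.75 0 0; -0.55 -0.9 0 0; -0.6 -1 0 0; -0.6 -1 0 0"}}

```text
time: 22.1
tool_pos: [0.5623, -0.045, 0.2017]
ee_rot: [3.141, -0.003, 3.139]
wrist_force: [0.7, 0.5, -0.8]
width: 0.0401
finger_force: 30.0
```

Call:
{"op": "carry_out", "data": {"motion": "-0.15 -0.07 0 0; -0.3 -0.14 0 0; -0.45 -0.2 0 0; -0.55 -0.25 0 0; -0.608 -0.283 0.1 0; -0.608 -0.283 0.25 0; -0.608 -0.283 0.4 0; -0.608 -0.283 0.5 0"}}

```text
time: 22.9
tool_pos: [0.652, -0.0849, 0.1246]
ee_rot: [3.14, -0.005, -3.141]
wrist_force: [0.4, 0.1, -1.7]
width: 0.0402
finger_force: 30.0
```

Call:
{"op": "carry_out", "data": {"motion": "0 0 0.1 0; 0 0 0.2 0; 0 0 0.25 0; 0 0 0.25 0; 0 0 0.25 0; 0 0 0.25 0; 0 0 0.25 0; 0 0 0.25 0"}}

```text
time: 23.7
tool_pos: [0.6542, -0.0864, 0.0916]
ee_rot: [-3.141, 0.001, 3.141]
wrist_force: [0.4, -0.6, -1.4]
width: 0.0405
finger_force: 30.0
```

```bash
python3 -c "
from h import *
s=wrist('w6')"
```

```text
[ 0.6542 -0.0864  0.0916]
```

View pics/w6.png

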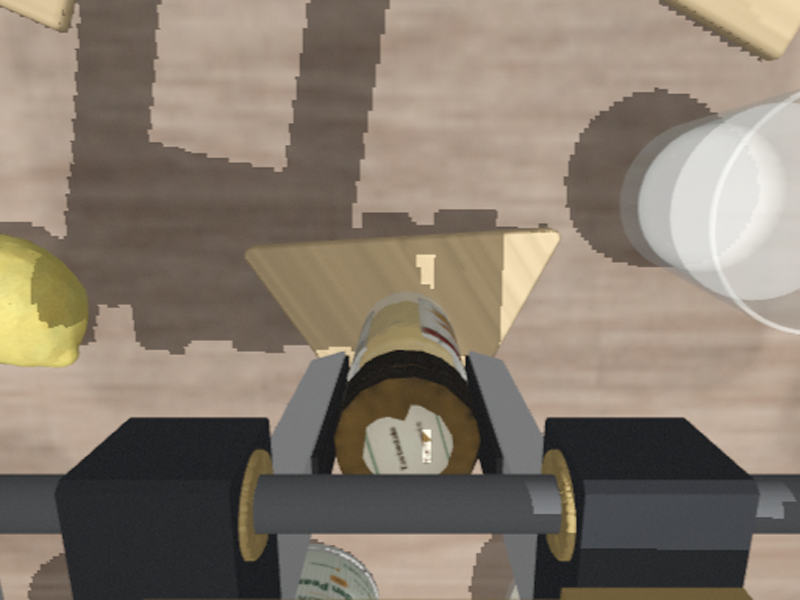

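The spice jar hangs upright over the triangle. I'll lower it, release, and go on to the dropper bottle.

Call:
{"op": "carry_out", "data": {"motion": "0 0 0.03 0; 0 0 0.05 0; 0 0 0.067 0; 0 0 0.067 0; 0 0 0.067 0; 0 0 0.067 0; 0 0 0.067 0; 0 0 0.067 0"}}

```text
time: 24.55
tool_pos: [0.6538, -0.0863, 0.0813]
ee_rot: [3.142, 0.0, 3.141]
wrist_force: [-2.0, 1.0, 5.8]
width: 0.0406
finger_force: 30.0
```

Call:
{"op": "carry_out", "data": {"motion": "0 0 0 0; 0 0 0 0; 0 0 0 0; 0 0 0 0; 0 0 0 0; 0 0 -0.1 0; 0 0 -0.3 0; 0 0 -0.6 0", "grip": 1}}

```text
time: 25.35
tool_pos: [0.6522, -0.086, 0.1692]
ee_rot: [3.14, -0.006, 3.141]
wrist_force: [0.2, 0.6, -0.2]
width: 0.0938
finger_force: 0.0
```

Call:
{"op": "carry_out", "data": {"motion": "0 0 -0.2 0; 0.2 -0.1 -0.32 0; 0.4 -0.3 -0.32 0; 0.6 -0.5 -0.32 0; 0.8 -0.7 -0.32 0; 1 -0.9 -0.32 0; 1 -1 -0.32 0; 1 -1 -0.32 0"}}

```text
time: 26.15
tool_pos: [0.5037, -0.2381, 0.22]
ee_rot: [-3.141, 0.002, 3.138]
wrist_force: [0.6, 0.9, -0.4]
width: 0.094
finger_force: 0.0
```

```bash
python3 -c "
from h import *
s=wrist('w7')
for p in [(.454,-.2507,.112),(.4601,-.2592,.01)]: print((proj(s,p)*1.5625).round())"
```

```text
[ 0.5037 -0.2381  0.22  ]
[381. 218.]
[376. 214.]
```

View pics/w7.png

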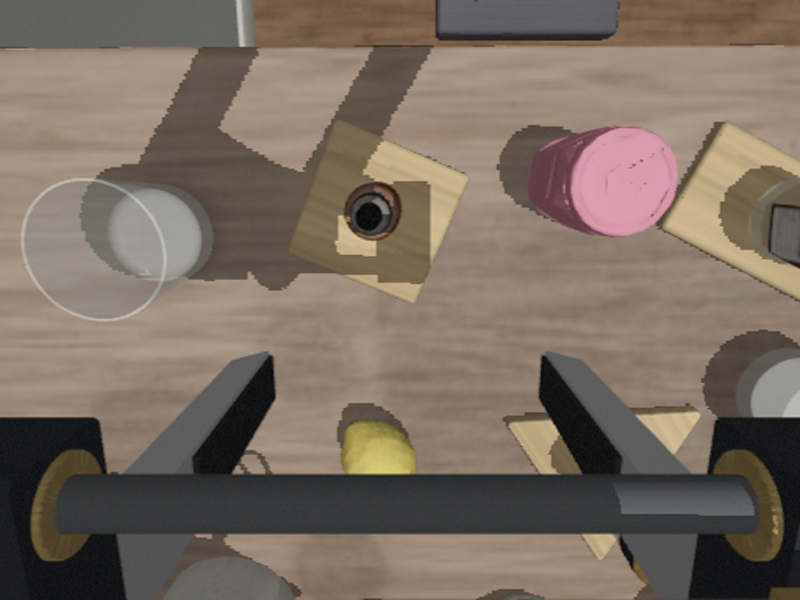

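The dropper tip is at (371,215) and its body centre at (373,211). The square's corners are at (340,119), (468,178), (416,302) and (290,251).

```bash
python3 -c "
from h import *
s=load('w7')
print(W(s,(371,215),.112),W(s,(373,211),.08))
t=np.array([W(s,p,.01) for p in [(340,119),(468,178),(416,302),(290,251)]]);print('sq',t.mean(0))
print(robot.get_obs()['tool_pos'])"
```

```text
[ 0.4524 -0.256   0.112 ] [ 0.4527 -0.257   0.08  ]
sq [ 0.46005  -0.257675  0.01    ]
[ 0.50422455 -0.23676242  0.21963773]
```

Call:
{"op": "carry_out", "data": {"motion": "0.15 -0.07 0 0; 0.343 -0.127 0 0; 0.343 -0.127 0.1 0; 0.343 -0.127 0.3 0; 0.343 -0.127 0.5 0; 0.343 -0.127 0.7 0; 0.343 -0.127 0.85 0; 0.343 -0.127 0.9 0"}}

```text
time: 27.0
tool_pos: [0.4519, -0.2526, 0.0799]
ee_rot: [3.137, -0.005, -3.14]
wrist_force: [-0.0, -0.0, -0.7]
width: 0.0939
finger_force: 0.0
```

Call:
{"op": "carry_out", "data": {"motion": "0 0 0.08 0; 0 0 0.164 0; 0 0 0.164 0; 0 0 0.164 0; 0 0 0.164 0; 0 0 0.164 0; 0 0 0.164 0; 0 0 0.164 0"}}

```text
time: 27.8
tool_pos: [0.4525, -0.2555, 0.0595]
ee_rot: [-3.141, 0.001, 3.141]
wrist_force: [-1.0, 0.8, 0.1]
width: 0.0937
finger_force: 0.0
```

Call:
{"op": "carry_out", "data": {"motion": "0 0 0 0; 0 0 0 0; 0 0 0 0; 0 0 0 0; 0 0 0 0; 0 0 0 0; 0 0 0 0; 0 0 0 0", "grip": -0.6}}

```text
time: 28.6
tool_pos: [0.4524, -0.2556, 0.0592]
ee_rot: [-3.141, 0.0, 3.141]
wrist_force: [-0.7, -1.8, 0.9]
width: 0.0334
finger_force: 0.4
```

Call:
{"op": "carry_out", "data": {"motion": "0 0 0 0; 0 0 0 0; 0 0 -0.1 0; 0 0 -0.25 0; 0 0 -0.45 0; 0 0 -0.65 0; 0 0 -0.8 0; 0 0 -0.87 0"}}

```text
time: 29.4
tool_pos: [0.4531, -0.2558, 0.1921]
ee_rot: [-3.14, 0.003, 3.141]
wrist_force: [0.3, -0.3, -0.4]
width: 0.0319
finger_force: 29.6
```

Call:
{"op": "carry_out", "data": {"motion": "0 0.1 0 0; 0 0.25 0 0; 0 0.4 0 0; 0 0.55 0 0; 0 0.7 0 0; 0 0.85 0 0; 0 1 0 0; 0 1 0 0"}}

```text
time: 30.2
tool_pos: [0.4511, -0.102, 0.1875]
ee_rot: [3.139, -0.003, -3.138]
wrist_force: [0.1, -0.2, -0.7]
width: 0.0318
finger_force: 29.6
```

Call:
{"op": "carry_out", "data": {"motion": "0 0.15 0 0; 0 0.3 0 0; 0 0.45 0 0; 0 0.6 0 0; 0 0.75 0 0; 0 0.9 0 0; 0 1 0 0; 0 1 0 0"}}

```text
time: 31.0
tool_pos: [0.4516, 0.0459, 0.1882]
ee_rot: [3.141, -0.003, -3.139]
wrist_force: [0.3, -0.4, -0.9]
width: 0.0317
finger_force: 29.6
```

Call:
{"op": "carry_out", "data": {"motion": "0 0.15 0 0; 0 0.3 0 0; 0 0.45 0 0; 0 0.6 0 0; 0 0.75 0 0; 0 0.9 0 0; 0 1 0 0; 0 1 0 0"}}

```text
time: 31.8
tool_pos: [0.4523, 0.1952, 0.1888]
ee_rot: [-3.141, -0.001, -3.14]
wrist_force: [-1.0, -1.2, -1.9]
width: 0.0318
finger_force: 29.6
```

Call:
{"op": "carry_out", "data": {"motion": "0.02 0.2 0 0; 0.04 0.4 0 0; 0.063 0.6 0 0; 0.063 0.75 0 0; 0.063 0.81 0 0; 0.063 0.81 0.15 0; 0.063 0.81 0.35 0; 0.063 0.81 0.5 0"}}

```text
time: 32.6
tool_pos: [0.4431, 0.3144, 0.113]
ee_rot: [-3.14, -0.001, 3.14]
wrist_force: [-0.3, -0.2, -0.3]
width: 0.032
finger_force: 29.6
```

Call:
{"op": "carry_out", "data": {"motion": "0 0 0.1 0; 0 0 0.2 0; 0 0 0.27 0; 0 0 0.32 0; 0 0 0.345 0; 0 0 0.345 0; 0 0 0.345 0; 0 0 0.345 0"}}

```text
time: 33.4
tool_pos: [0.4435, 0.3166, 0.0637]
ee_rot: [3.141, 0.001, 3.141]
wrist_force: [0.9, 0.4, -1.2]
width: 0.0318
finger_force: 29.6
```

Call:
{"op": "carry_out", "data": {"motion": "0 0 0.012 0; 0 0 0.012 0; 0 0 0.012 0; 0 0 0.012 0; 0 0 0.012 0; 0 0 0.012 0; 0 0 0.012 0; 0 0 0.012 0"}}

```text
time: 34.2
tool_pos: [0.4431, 0.3163, 0.0612]
ee_rot: [3.141, 0.0, 3.141]
wrist_force: [-0.6, 0.1, -1.1]
width: 0.0319
finger_force: 29.6
```

Call:
{"op": "carry_out", "data": {"motion": "0 0 0 0; 0 0 0 0; 0 0 0 0; 0 0 0 0; 0 0 0 0; 0 0 -0.1 0; 0 0 -0.3 0; 0 0 -0.6 0", "grip": 1}}

```text
time: 35.0
tool_pos: [0.4415, 0.3153, 0.1502]
ee_rot: [-3.139, -0.005, 3.141]
wrist_force: [1.1, 1.1, -0.1]
width: 0.092
finger_force: 0.0
```

Call:
{"op": "carry_out", "data": {"motion": "0 0 -0.2 0; 0 -0.1 -0.4 0; 0 -0.3 -0.4 0; -0.1 -0.5 -0.4 0; -0.1 -0.7 -0.4 0; -0.1 -0.9 -0.4 0; -0.1 -1 -0.4 0; -0.1 -1 -0.4 0"}}

```text
time: 35.8
tool_pos: [0.4583, 0.165, 0.2122]
ee_rot: [3.141, 0.002, 3.138]
wrist_force: [-0.2, 0.0, 0.2]
width: 0.0939
finger_force: 0.0
```

Call:
{"op": "carry_out", "data": {"motion": "-0.1 -0.2 0 0; -0.2 -0.4 0 0; -0.25 -0.6 0 0; -0.25 -0.8 0 0; -0.25 -0.92 0 0; -0.25 -0.92 0 0; -0.25 -0.92 0 0; -0.25 -0.92 0 0"}}

```text
time: 36.6
tool_pos: [0.4955, 0.0297, 0.2112]
ee_rot: [3.141, 0.0, -3.14]
wrist_force: [0.2, 0.5, 0.0]
width: 0.094
finger_force: 0.0
```

```bash
python3 -c "
from h import *
s=wrist('w8')
for p in [(.4655,.0258,.109)]: print((proj(s,p)*1.5625).round())"
```

```text
[0.4955 0.0297 0.2112]
[398. 259.]
```

View pics/w8.png

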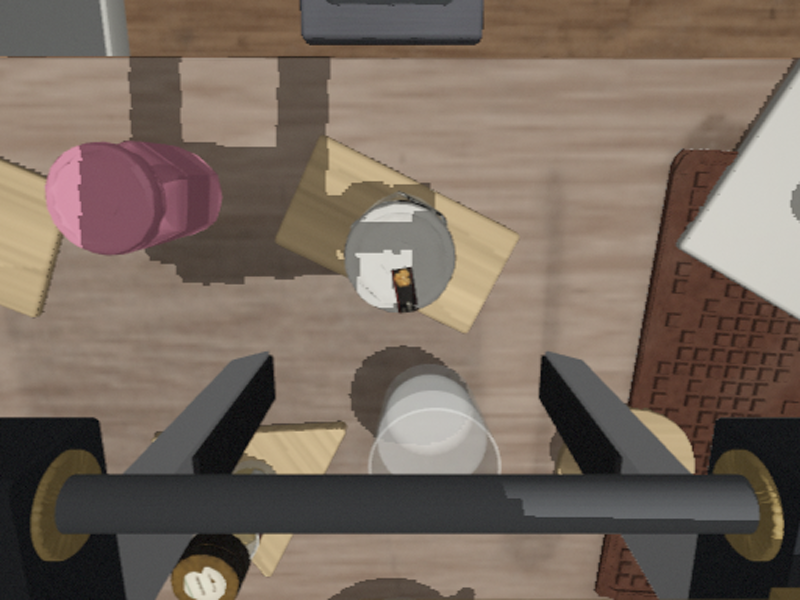

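The lid centre is at (400,255), within 2 mm of the estimate. The dark seal strip points along the image's vertical, so closing along y meets the facets. I'll descend and grip.

Call:
{"op": "carry_out", "data": {"motion": "0.1 -0.012 0 0; 0.21 -0.012 0.05 0; 0.21 -0.012 0.2 0; 0.21 -0.012 0.4 0; 0.21 -0.012 0.6 0; 0.21 -0.012 0.75 0; 0.21 -0.012 0.85 0; 0.21 -0.012 0.875 0"}}

```text
time: 37.45
tool_pos: [0.4624, 0.0275, 0.0777]
ee_rot: [3.141, -0.004, -3.14]
wrist_force: [0.1, 1.1, 0.0]
width: 0.094
finger_force: 0.0
```

Call:
{"op": "carry_out", "data": {"motion": "0 0 0 0; 0 0 0 0; 0 0 0 0; 0 0 0 0; 0 0 0 0; 0 0 0 0; 0 0 0 0; 0 0 0 0", "grip": 0}}

```text
time: 38.25
tool_pos: [0.4644, 0.0262, 0.0804]
ee_rot: [-3.141, 0.001, 3.141]
wrist_force: [-0.4, 0.3, 3.6]
width: 0.056
finger_force: 30.0
```

Call:
{"op": "carry_out", "data": {"motion": "0 0 0 0; 0 0 -0.05 0; 0 0 -0.15 0; 0 0 -0.3 0; 0 0 -0.45 0; 0 0 -0.6 0; 0 0 -0.75 0; 0 0 -0.8 0"}}

```text
time: 39.05
tool_pos: [0.4641, 0.0265, 0.2008]
ee_rot: [3.141, 0.001, 3.141]
wrist_force: [0.9, 0.1, -5.2]
width: 0.0564
finger_force: 30.0
```

Call:
{"op": "carry_out", "data": {"motion": "0 -0.1 0 0; 0 -0.22 0 0; 0 -0.36 0 0; 0 -0.5 0 0; 0.01 -0.65 0 0; 0.02 -0.8 0 0; 0.027 -0.95 0 0; 0.027 -1 0 0"}}

```text
time: 39.85
tool_pos: [0.4586, -0.1249, 0.1975]
ee_rot: [3.141, -0.004, 3.139]
wrist_force: [-0.3, 0.2, -6.0]
width: 0.0564
finger_force: 30.0
```

Call:
{"op": "carry_out", "data": {"motion": "0 -0.15 0 0; 0 -0.3 0 0; 0 -0.45 0 0; 0 -0.6 0 0; 0 -0.75 0 0; 0 -0.85 0 0; 0 -0.897 0 0; 0 -0.897 0 0"}}

```text
time: 40.65
tool_pos: [0.4596, -0.2581, 0.199]
ee_rot: [3.14, -0.001, 3.141]
wrist_force: [-0.3, 0.1, -5.7]
width: 0.0565
finger_force: 30.0
```

Call:
{"op": "carry_out", "data": {"motion": "0 0 0.1 0; 0 0 0.25 0; 0 0 0.4 0; 0 0 0.55 0; 0 0 0.65 0; 0 0 0.7 0; 0 0 0.72 0; 0 0 0.72 0"}}

```text
time: 41.45
tool_pos: [0.4599, -0.2577, 0.0917]
ee_rot: [3.141, 0.0, -3.141]
wrist_force: [-0.9, -0.4, -5.8]
width: 0.0565
finger_force: 30.0
```

```bash
python3 -c "
from h import *
s=wrist('w9')
print((proj(s,(.46,-.2582,.01))*1.5625).round())"
```

```text
[ 0.4599 -0.2577  0.0917]
[405. 328.]
```

View pics/w9.png

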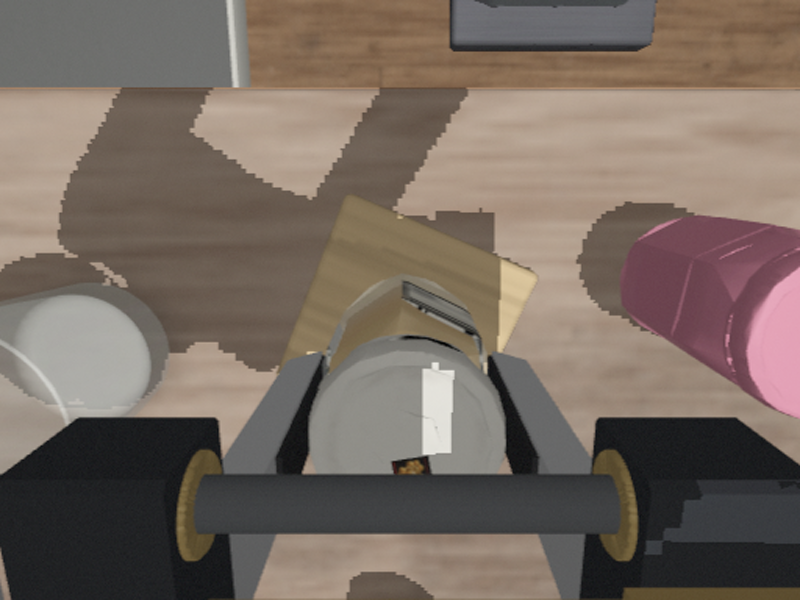

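The honey jar hangs upright over the square. I'll lower it, release, and fetch the dropper bottle.

Call:
{"op": "carry_out", "data": {"motion": "0 0 0.03 0; 0 0 0.055 0; 0 0 0.075 0; 0 0 0.075 0; 0 0 0.075 0; 0 0 0.075 0; 0 0 0.075 0; 0 0 0.075 0"}}

```text
time: 42.3
tool_pos: [0.4598, -0.2582, 0.0805]
ee_rot: [3.142, 0.0, 3.141]
wrist_force: [0.2, -0.6, -5.7]
width: 0.0563
finger_force: 30.0
```

Call:
{"op": "carry_out", "data": {"motion": "0 0 0 0; 0 0 0 0; 0 0 0 0; 0 0 0 0; 0 0 0 0; 0 0 -0.1 0; 0 0 -0.3 0; 0 0 -0.6 0", "grip": 1}}

```text
time: 43.1
tool_pos: [0.4582, -0.257, 0.1685]
ee_rot: [3.138, -0.005, 3.141]
wrist_force: [0.9, -0.7, 0.3]
width: 0.0943
finger_force: 0.0
```

Call:
{"op": "carry_out", "data": {"motion": "0 0 -0.2 0; 0 0.2 -0.26 0; 0 0.4 -0.26 0; 0 0.6 -0.26 0; 0 0.8 -0.26 0; 0 1 -0.26 0; 0 1 -0.26 0; 0 1 -0.26 0"}}

```text
time: 43.9
tool_pos: [0.4599, -0.108, 0.2098]
ee_rot: [-3.141, 0.001, -3.141]
wrist_force: [0.0, -0.0, 0.3]
width: 0.0941
finger_force: 0.0
```

Call:
{"op": "carry_out", "data": {"motion": "0 0.2 0 0; 0 0.4 0 0; 0 0.6 0 0; 0 0.8 0 0; 0 1 0 0; 0 1 0 0; 0 1 0 0; 0 1 0 0"}}

```text
time: 44.7
tool_pos: [0.4602, 0.0405, 0.2095]
ee_rot: [-3.141, -0.0, 3.139]
wrist_force: [0.0, 0.5, 0.6]
width: 0.0941
finger_force: 0.0
```

Call:
{"op": "carry_out", "data": {"motion": "0 0.2 0 0; 0 0.4 0 0; 0 0.6 0 0; 0 0.8 0 0; 0 1 0 0; 0 1 0 0; 0 1 0 0; 0 1 0 0"}}

```text
time: 45.5
tool_pos: [0.4603, 0.1903, 0.2095]
ee_rot: [-3.141, 0.0, 3.139]
wrist_force: [0.7, 0.8, -0.1]
width: 0.0942
finger_force: 0.0
```

```bash
python3 -c "
from h import *
s=wrist('w10')
print((proj(s,(.4432,.3163,.112))*1.5625).round())"
```

```text
[0.4603 0.1903 0.2095]
[659. 286.]
```

View pics/w10.png

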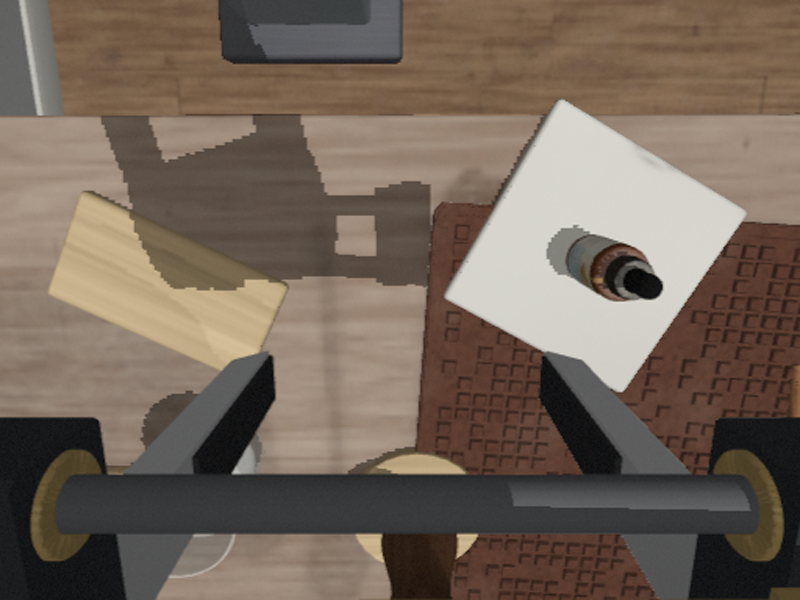

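The dropper bottle stands upright on the slab (tip (650,287)), and the oblong is clear. The position is within the grip's tolerance.

Call:
{"op": "carry_out", "data": {"motion": "0.05 0.25 0 0; 0.11 0.5 0 0; 0.11 0.75 0 0; 0.11 0.82 0 0; 0.11 0.82 0.1 0; 0.11 0.82 0.3 0; 0.11 0.82 0.5 0; 0.11 0.82 0.6 0"}}

```text
time: 46.35
tool_pos: [0.4421, 0.3118, 0.1155]
ee_rot: [-3.138, -0.005, 3.139]
wrist_force: [0.0, -0.2, -0.3]
width: 0.0939
finger_force: 0.0
```

Call:
{"op": "carry_out", "data": {"motion": "0 0 0.1 0; 0 0 0.2 0; 0 0 0.3 0; 0 0 0.36 0; 0 0 0.385 0; 0 0 0.385 0; 0 0 0.385 0; 0 0 0.385 0"}}

```text
time: 47.15
tool_pos: [0.444, 0.3153, 0.0628]
ee_rot: [3.141, 0.002, 3.141]
wrist_force: [-0.2, -0.6, 0.6]
width: 0.094
finger_force: 0.0
```

Call:
{"op": "carry_out", "data": {"motion": "0 0 0 0; 0 0 0 0; 0 0 0 0; 0 0 0 0; 0 0 0 0; 0 0 0 0; 0 0 0 0; 0 0 0 0", "grip": -0.6}}

```text
time: 47.95
tool_pos: [0.4435, 0.3148, 0.0618]
ee_rot: [-3.141, -0.0, 3.141]
wrist_force: [-0.3, -1.3, 1.3]
width: 0.0337
finger_force: 0.3
```

Call:
{"op": "carry_out", "data": {"motion": "0 0 0 0; 0 0 0 0; 0 0 0 0; 0 0 -0.1 0; 0 0 -0.2 0; 0 0 -0.35 0; 0 0 -0.5 0; 0 0 -0.5 0"}}

```text
time: 48.75
tool_pos: [0.446, 0.3164, 0.1426]
ee_rot: [3.136, 0.009, 3.141]
wrist_force: [0.4, -0.6, -0.6]
width: 0.0311
finger_force: 30.0
```

Call:
{"op": "carry_out", "data": {"motion": "0 -0.1 0 0; 0 -0.22 0 0; 0 -0.36 0 0; 0 -0.5 0 0; 0 -0.65 0 0; -0.05 -0.8 0 0; -0.1 -0.95 0 0; -0.1 -1 0 0"}}

```text
time: 49.55
tool_pos: [0.4578, 0.1622, 0.1353]
ee_rot: [-3.14, -0.003, 3.138]
wrist_force: [0.1, 0.7, -0.5]
width: 0.0317
finger_force: 30.0
```

Call:
{"op": "carry_out", "data": {"motion": "0 -0.15 0 0; 0 -0.3 0 0; -0.02 -0.45 0 0; -0.04 -0.6 0 0; -0.06 -0.75 0 0; -0.06 -0.88 0 0; -0.06 -0.947 0 0; -0.06 -0.947 0 0"}}

```text
time: 50.35
tool_pos: [0.4667, 0.0222, 0.1361]
ee_rot: [3.141, -0.001, 3.139]
wrist_force: [-0.7, 1.1, -1.1]
width: 0.0318
finger_force: 30.0
```

Call:
{"op": "carry_out", "data": {"motion": "0 0 0.1 0; 0 0 0.2 0; 0 0 0.3 0; 0 0 0.4 0; 0 0 0.44 0; 0 0 0.44 0; 0 0 0.44 0; 0 0 0.44 0"}}

```text
time: 51.15
tool_pos: [0.4681, 0.023, 0.0718]
ee_rot: [3.141, 0.002, 3.142]
wrist_force: [-0.0, -0.3, -0.2]
width: 0.0317
finger_force: 30.0
```

```bash
python3 -c "
from h import *
s=wrist('w11')
print((proj(s,(.4673,.0228,.01))*1.5625).round())"
```

```text
[0.4681 0.023  0.0718]
[406. 338.]
```

View pics/w11.png

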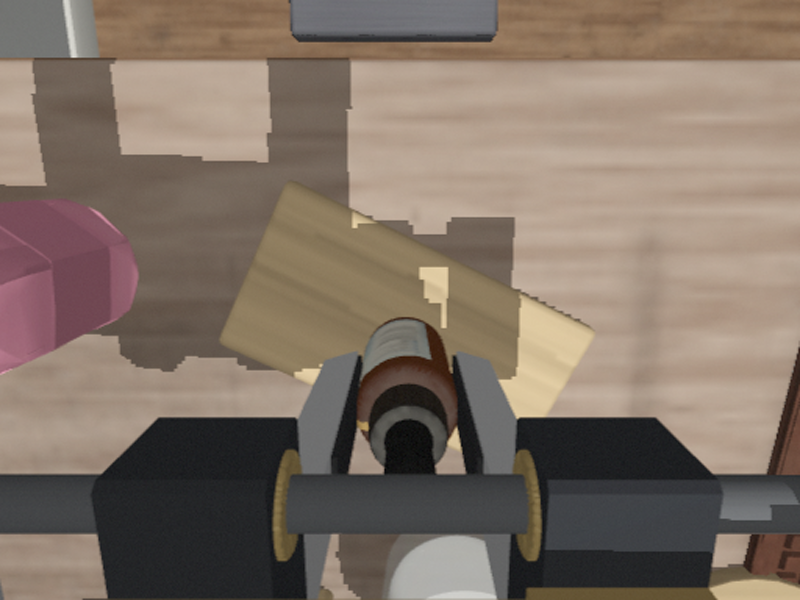

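The bottle hangs upright over the oblong's centre. I'll lower it, release, rise, and back off for a last check.

Call:
{"op": "carry_out", "data": {"motion": "0 0 0.03 0; 0 0 0.055 0; 0 0 0.073 0; 0 0 0.073 0; 0 0 0.073 0; 0 0 0.073 0; 0 0 0.073 0; 0 0 0.073 0"}}

```text
time: 52.0
tool_pos: [0.4674, 0.0228, 0.0598]
ee_rot: [3.142, -0.0, 3.141]
wrist_force: [0.4, 0.3, -0.9]
width: 0.0316
finger_force: 30.0
```

Call:
{"op": "carry_out", "data": {"motion": "0 0 0 0; 0 0 0 0; 0 0 0 0; 0 0 0 0; 0 0 0 0; 0 0 -0.1 0; 0 0 -0.3 0; 0 0 -0.6 0", "grip": 1}}

```text
time: 52.8
tool_pos: [0.4653, 0.023, 0.1481]
ee_rot: [3.141, -0.007, 3.141]
wrist_force: [0.4, 0.3, -0.1]
width: 0.0921
finger_force: 0.0
```

Call:
{"op": "carry_out", "data": {"motion": "0 0 -0.3 0; 0 0.2 -0.5 0; 0 0.4 -0.5 0; 0 0.6 -0.5 0; 0 0.8 -0.5 0; 0 1 -0.5 0; 0 1 -0.5 0; 0 1 -0.5 0"}}

```text
time: 53.6
tool_pos: [0.4673, 0.1729, 0.2247]
ee_rot: [-3.141, -0.0, -3.141]
wrist_force: [0.4, 0.1, -0.0]
width: 0.0935
finger_force: 0.0
```

Call:
{"op": "carry_out", "data": {"motion": "0.2 0.2 0 0; 0.4 0.4 0 0; 0.6 0.6 0 0; 0.6 0.8 0 0; 0.6 1 0 0; 0.6 1 0 0; 0.6 1 0 0; 0.6 1 0 0"}}

```text
time: 54.4
tool_pos: [0.3779, 0.3214, 0.2249]
ee_rot: [-3.141, 0.0, 3.139]
wrist_force: [0.3, -0.2, 0.4]
width: 0.0941
finger_force: 0.0
```

```bash
python3 -c "
from h import *
s=snapshot('top'); im=s['image'][115:255,185:395,::-1]
cv2.imwrite('pics/fin.png',cv2.resize(im,(798,532),interpolation=cv2.INTER_CUBIC))
o=robot.get_obs(); print(o['time'],o['qvel'].round(3))"
```

```text
54.45 [-0.001 -0.002 -0.003  0.004 -0.001  0.   ]
```

View pics/fin.png

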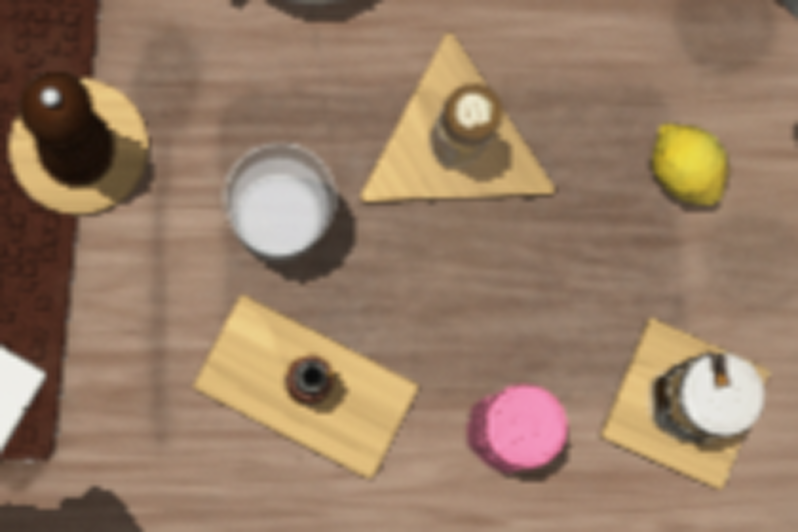

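All four stand on their own coasters and the glass at (281,199) hasn't moved. The tops are at mill (51,97), spice (473,110), honey (721,395) and dropper (312,376). One numeric check before handing in.

```bash
python3 -c "
from h import *
s=snapshot('top')
for n,p,z,c in [('mill',(51,97),.178,(.6435,.197)),('spice',(473,110),.115,(.654,-.0865)),('honey',(721,395),.109,(.460,-.2585)),('drop',(312,376),.112,(.4673,.0227))]:
    w=ray(s,((p[0]+.5)/3.8+184.5,(p[1]+.5)/3.8+114.5),z)[:2]; print(n,((w-c)*1000).round(1))"
```

```text
mill [-1.6  0.8]
spice [0.2 0.3]
honey [1.  1.4]
drop [ 0.7 -0.7]
```

```bash
python3 -c "
from bench import robot
print(robot.close_job())"
```

```text
the job is handed in; nothing more can be done
None
```

I handed the job in after about 54 s. Each seasoning stands upright on its own coaster, within about 2 mm of the centre by the last overhead picture, and the drinking glass is where it was; no verdict was returned.

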